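Load a connector carrier under the spring clip of a harness test fixture

ROBOT

A 7-joint arm with a two-finger parallel gripper is mounted at the origin on the work surface. World frame = base frame: x ahead of the robot, y to its left, z up, the work surface at z = 0. Lengths are in m, angles in rad, forces in N, time in s.
With the tool pointing down it reaches from about 0.425 to 0.95 m from the base axis. Payload 4.7 kg.
Tool frame: the origin (TCP) lies midway between the tips of the shut fingers; the grasp point (between the pads) lies 19 mm behind it (manip.grip_point_offset is the distance from the TCP to the grasp point, in m); z points along the fingers, y is the line along which they close (so a half turn about z gives the same grasp; the last joint's range is limited). The gripper opens to 85 mm and grips with 20 to 120 N. Pads are 22 mm wide; open, the fingers measure 114 mm over their backs; the gripper's body (76 mm by 85 mm) begins 54 mm behind the grasp point. The pads swing forward as they close: fully open they stand 13 mm farther back than shut.
Start: joints at [-1.173, 0.469, -0.049, 1.532, 0.024, 1.141, -0.082], TCP at [0.279, 0.614, 0.231] pointing down, gripper open.
Joint ranges: [-2.59, 2.59], [-0.33, 1.99], [-1.39, 1.29], [0.1, 2.45], [-1.04, 4.18], [0.21, 1.99], [-2.66, 2.66]. Speed limits (rad/s): [2.57, 2.57, 3.14, 3.14, 3.14, 3.14, 3.14].

INTERFACE

Orientations are given as a unit quaternion [w, x, y, z].
In Python, from cell import status, vision, manip gives the robot as it stands.
- The arm moves only by the tool move_arm, never from a script. Its argument "plan" is a list of rows, each a list of 7 numbers: the gripper command: -1 is shut, 1 is fully open, values between are in proportion, then the shift along the tool's x, y, z in m, then the turn, a rotation vector about the tool's x, y, z in degrees. A call has 1 to 12 rows; each row is the pose to reach, as a shift and turn from the pose commanded when the call began, along the tool's axes at that moment; what a row does not reach only later rows make up. A row lasts 1/10 s, in which the tool goes at most 50 mm and 8.59 degrees, less where a joint would pass 70% of its speed; a pose out of reach is approached as far as the arm can. A call with a gripper value outside its range is refused whole. The fingers move at their own pace and stop on an object; "force" is the grip in N (left out, the last holds). Time passes only in rows, so rows that repeat a pose let the fingers close. It gives the time, the measured TCP pose, the force, the opening and the grip force at its end, in the units of the state.
- status.read_state(): the state, without advancing time (a new reading comes with each control period).
- vision.get_image(name): name is "side" or "top" or "wrist"; returns the picture (384x512x3 uint8, blue, green, red); there is no depth.
- vision.camera_params(name): a dict with "fx", "fy", "cx", "cy" (pixels), "eye" and "orientation" of the camera in the world. Camera axes: x right, y down, z forward; pixel columns grow to the right and rows downward; lengths in m; the calibration is good to about 2 mm. A picture is of the moment at which its call begins: read the wrist's pose just before it. camera_params takes no time and is no camera call; for the wrist camera it gives the pose at the moment of the call.
- manip.job_done(): hands the job in; it is judged then, once.
The state is a dict: "t": time; "qpos": joint angles; "joint_velocities": joint speeds; "joint_torque": joint torques, N m; "position": TCP position; "tool_rot": TCP orientation; "force": force on the tool from outside, world axes, zero at the start; "moment": the same for the moment, N m; "width": finger opening in m; "grasp_force": force on a finger pad.
Only numpy, scipy, OpenCV 4.12 (cv2) and the standard library are available. Lean on these libraries where they do the work, as an engineer would, in place of code of your own. Each camera call takes 0.05 s, during which the arm holds its last target. There are 200 camera calls.

TASK

Load the blue connector carrier into the test fixture: press the yellow thumb bar down with one fingertip so that the spring clip's red nose lifts, and keep it down while another fingertip pushes the carrier by its rear lip along the channel, beneath the nose, fully home against the end stop. Then let go, so that the clip closes onto the carrier by itself. Only press and push: do not lift or tip the carrier out of its channel, and leave the other things on the bench where they are.

Things in the scene. Friction and masses are not known exactly. Their poses are not given: they have to be found in the camera images.
- fixture: Connector test fixture, fixed, aluminium base 245 x 124 x 8 mm. Origin on the bench (z = 0) below the middle of the carrier when fully home. x: push direction, towards the end stop; y: across, away from the thumb bar; z up. Grey channel floor 20 mm above the bench, x -165 to +40 mm, y -26 to +26 mm, open at its rear (-x) end; steel side rails 4 mm thick rise 8 mm above the floor.
- carrier: Blue loose carrier (60 to 130 g), flat plate 80 (x) x 48 (y) x 5 mm lying in the channel, 2 mm play each side. Origin: centre of its underside; x forward along the push. Its white connector housing (x 12 to 36, y 10 to 22 mm) is 13 mm high. Fully home its origin is at x = 0, y = 0, z = 20 mm in the fixture's frame; it starts 45 to 95 mm short of that, entirely before the clip's nose.
- push_face (a point): Middle of the rear face of the carrier's raised lip, 9 mm above its underside, x = -40 mm in the carrier's frame. The lip is 8 mm thick, as wide as the carrier (48 mm), its top 14 mm above the underside. Push it within about 15 mm of the middle.
- clip (a joint): Spring clip angle (rad). 0: closed, nose 1 mm above the empty channel floor, blocking the carrier; grows as the thumb bar is pressed and the nose lifts, to a hard stop at 0.32. The carrier passes freely from about 0.16. Released onto the carrier it rests at about 0.12. Its spring always closes it: pressed at the bar's middle line it takes 3 N to start, 7 N at 0.24, 9 N at the stop.
- bar_top (a point): Centre of the top of the yellow thumb bar (moves with the clip): fixture x = -90, y about -63 mm. Bar: x -155 to -25, y -82 to -44 mm, 4 mm thick, so a fingertip can slide along it during the push. Closed it slopes up outwards by 0.24 rad, this point 33 mm above the bench; at 0.24 it is level, top 26 mm above the bench (6 above the channel floor); at 0.32 this point is at 24 mm.
- stop_face (a point): Middle of the end stop's face (fixture x = +40, y = 0, 30 mm above the bench), which the carrier's front edge touches when home. Behind it a black probe block reaches x = +74 mm, 50 mm high.
- hinge (a point): Middle of the clip's hinge pin: 8 mm thick, along the fixture's x from -157 to +33 mm, at y = -32 mm, 34 mm above the bench, between channel and thumb bar; its end brackets rise to 40 mm.
- nose_foot (a point): Underside of the clip's red nose, which moves with the clip; the nose is 16 mm long along the fixture's x (x 10 to 26 mm) and 7 mm wide, over the middle of the channel (y = about 2 mm), on a steel arm from the hinge pin.
- housing: Bystander: loose white connector housing 36 x 22 x 18 mm, on the bench beside the channel. Origin: centre of its underside.
- tape_a: Bystander: black tape roll 60 mm across, 19 mm high, lying flat beyond the probe block. Origin: centre of its underside.
- tape_b: Bystander: black tape roll 60 mm across, 19 mm high, lying flat beyond the thumb bar. Origin: centre of its underside.
- spare_carrier: Bystander: orange spare carrier plate 80 x 48 mm, 14 mm high at its lip, flat on the bench. Origin: centre of its underside.
- marker: Bystander: pink and white marker 113 x 17 x 17 mm, flat on the bench. Origin: underside.
- driver: Bystander: screwdriver with red handle, lying on the bench. Origin: underside.
- tray: Bystander: black open tray 140 x 100 x 35 mm. Origin: centre of its underside.
Mind the look-alikes: they are no part of the job. There is more than one size of the carrier; the job needs the middle-sized.

How it is judged:
By the outcome, as a careful person would: the job done as asked, in the order asked, and still so for the second after the job is handed in, with the robot touching nothing.
It also fails if it takes over 35 s, if anything falls off the work surface, if the arm or the gripper's body presses on something with over 40 N, if the wrist force passes 120 N, or if a joint passes its speed limit or range.

## Working session

There is one attempt and no reset: what is moved stays moved. The work goes in short steps, Python scripts to look and compute and a tool call to move; the robot and the scene stay as the last step left them, time stands still between calls to the robot, and variables do not carry over. Pictures are saved under pics/ and viewed, at most 10 in all, crops included, and the job is handed in when it is done.

Besides the shell and the picture viewer there is one more tool, called after ">>>" in YAML: its name, and indented under it one key for each argument. move_arm: Moves the arm, as the interface text tells. Its arguments: {"type":"object","properties":{"plan":{"type":"array","items":{"type":"array","items":{"type":"number"}}},"force":{"type":"number"}},"required":["plan"]}

```bash
mkdir -p pics; ls
python3 - <<'E'
from cell import status, vision, manip
import cv2
for n in("top","side"):
    cv2.imwrite(f"pics/{n}1.png",vision.get_image(n)); print(vision.camera_params(n))
print(status.read_state())
E
```

```text
pics
{'fx': 440.98729991121144, 'fy': 440.98729991121144, 'cx': 258.5249825522485, 'cy': 193.72327065669202, 'eye': array([ 0.30555819, -0.00487704,  1.27206146]), 'orientation': array([ 0.06403739, -0.69437096,  0.71396572, -0.06325446])}
{'fx': 386.3049822646577, 'fy': 386.3049822646577, 'cx': 252.22439900091615, 'cy': 192.17985443507308, 'eye': array([-0.08026527, -0.64392092,  0.67406276]), 'orientation': array([-0.42862886,  0.82335206, -0.32369552,  0.18327543])}
{'t': 0.1, 'qpos': array([-1.17288574,  0.4693789 , -0.04859194,  1.53357321,  0.02408913,
        1.14100789, -0.08230997]), 'joint_velocities': array([ 0.0001744 , -0.00110133, -0.00042146, -0.00213255,  0.00058393,
       -0.00153253,  0.00162757]), 'joint_torque': array([ 1.38385494e-03, -5.11516786e+01, -4.66306717e-02, -2.38392699e+01,
        1.08142494e-02,  4.39185053e-03, -5.28189162e-06]), 'position': array([0.27919772, 0.61397237, 0.23035468]), 'tool_rot': array([-1.62321504e-04,  2.11783316e-01,  9.77316240e-01, -8.76232425e-04]), 'force': array([-0.3763763 , -0.00489461, -0.61680277]), 'moment': array([-0.00787297, -0.00087525, -0.02660094]), 'grasp_force': 0.0, 'width': 0.08531671048014228}
```

View pics/top1.png

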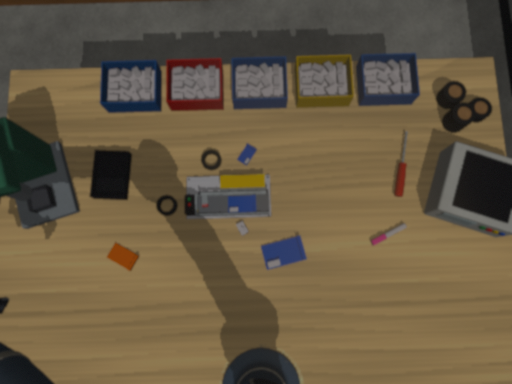

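View pics/side1.png

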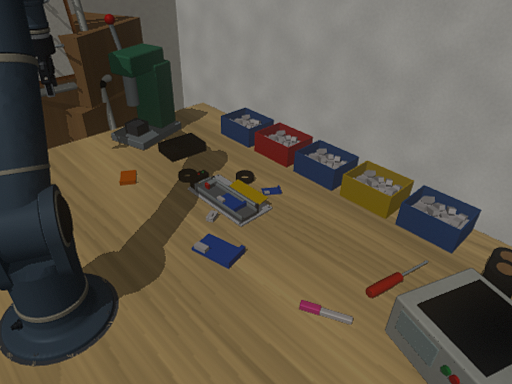

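The pictures show the fixture at top (228,195) and side (232,198), with the push direction running left in the top view. Three things could be taken for the carrier:
- large blue plate at top (283,252), on the bench
- small blue plate at top (247,153), on the bench
- middle-sized blue plate at top (242,203), in the channel, with its white housing. This is the one I want.

The orange spare is at (123,256).

```bash
cat > h.py <<'E'
import numpy as np, cv2
from scipy.spatial.transform import Rotation as R
from cell import status, vision, manip
def rot(q): return R.from_quat(np.roll(q,-1)).as_matrix()
def ray(c,u,v): return rot(c['orientation'])@np.array([(u-c['cx'])/c['fx'],(v-c['cy'])/c['fy'],1])
def onplane(c,u,v,z):
    d=ray(c,u,v); return c['eye']+d*(z-c['eye'][2])/d[2]
def proj(c,p):
    q=(np.atleast_2d(p)-c['eye'])@rot(c['orientation']); return np.c_[c['fx']*q[:,0]/q[:,2]+c['cx'],c['fy']*q[:,1]/q[:,2]+c['cy']]
def tri(obs):
    A=np.zeros((3,3));b=np.zeros(3)
    for c,u,v in obs:
        d=ray(c,u,v);d/=np.linalg.norm(d);P=np.eye(3)-np.outer(d,d);A+=P;b+=P@c['eye']
    p=np.linalg.solve(A,b);return p
E
python3 - <<'E'
from h import *
c=vision.camera_params('top')
for n,p,z in[("base_rear_R",(271,216),.008),("base front",(187,217),.008),("carrier c",(242,203),.025),("bar",(242,181),.033),("probe",(190,204),.05),("bar L",(220,181),.033),("bar R",(264,181),.033)]: print(n,onplane(c,*p,z).round(3))
im=cv2.imread('pics/top1.png')[140:235,150:290]; cv2.imwrite('pics/top1c.png',cv2.resize(im,None,fx=5.5,fy=5.5,interpolation=cv2.INTER_CUBIC))
w=vision.camera_params('wrist'); s=status.read_state()
print(w, rot(s['tool_rot']).T@(w['eye']-s['position']), rot(s['tool_rot']).T@rot(w['orientation']))
E
```

```text
base_rear_R [ 0.47  -0.041  0.008]
base front [0.473 0.202 0.008]
carrier c [0.507 0.041 0.025]
bar [0.57  0.04  0.033]
probe [0.504 0.186 0.05 ]
bar L [0.572 0.103 0.033]
bar R [ 0.568 -0.023  0.033]
{'fx': 280.50143935013824, 'fy': 280.50143935013824, 'cx': 259.38228795290314, 'cy': 190.74758800733917, 'eye': array([0.20464427, 0.64787085, 0.37339218]), 'orientation': array([0.13625269, 0.82985099, 0.53418351, 0.08620044])} [ 0.08189055 -0.00025925 -0.14304168] [[-5.24363775e-04 -9.48029766e-01 -3.18181219e-01]
 [ 9.99999604e-01 -2.68211963e-04 -8.48857906e-04]
 [ 7.19402552e-04 -3.18181538e-01  9.48029531e-01]]
```

View pics/top1c.png

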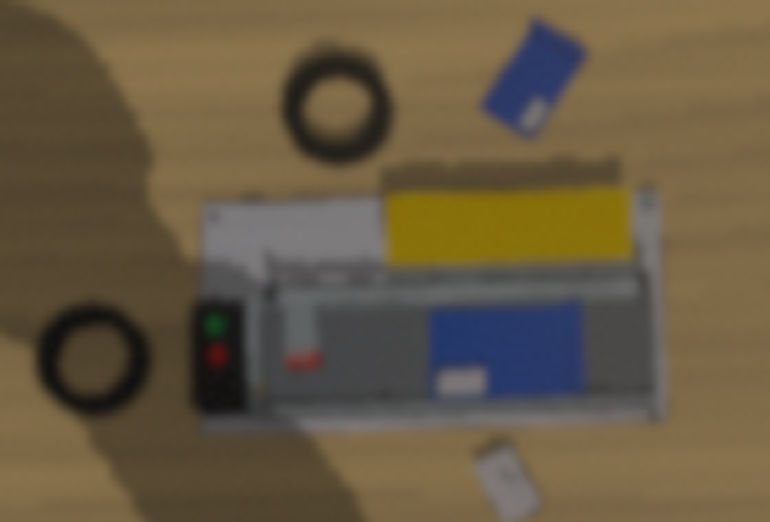

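Close crop: the middle-sized blue plate sits in the channel with its housing to the front at crop (462,380). The red nose is at (303,362), the bar at (508,228) and the probe block at (217,355). The choice is confirmed, so I'll move the wrist camera above it.

>>> move_arm:
  plan:
    - [0.27,-0.471,-0.405,-0.02,0,0,65.5]
    - [0.27,-0.471,-0.405,-0.02,0,0,65.5]
    - [0.27,-0.471,-0.405,-0.02,0,0,65.5]
    - [0.27,-0.471,-0.405,-0.02,0,0,65.5]
    - [0.27,-0.471,-0.405,-0.02,0,0,65.5]
    - [0.27,-0.471,-0.405,-0.02,0,0,65.5]
    - [0.27,-0.471,-0.405,-0.02,0,0,65.5]
    - [0.27,-0.471,-0.405,-0.02,0,0,65.5]
    - [0.27,-0.471,-0.405,-0.02,0,0,65.5]
    - [0.27,-0.471,-0.405,-0.02,0,0,65.5]
    - [0.27,-0.471,-0.405,-0.02,0,0,65.5]
    - [0.27,-0.471,-0.405,-0.02,0,0,65.5]

```text
t: 1.3
position: [0.5317, 0.0685, 0.2506]
tool_rot: [-0.0, 0.707, 0.708, 0.0]
force: [0.5, 1.0, 0.5]
width: 0.0543
grasp_force: 0.0
```

>>> move_arm:
  plan:
    - [0.27,-0.02,0,0,0,0,0]
    - [0.27,-0.02,0,0,0,0,0]
    - [0.27,-0.02,0,0,0,0,0]

```text
t: 1.6
position: [0.5311, 0.0508, 0.2502]
tool_rot: [-0.001, 0.707, 0.707, -0.0]
force: [0.4, 0.9, -0.7]
width: 0.0542
grasp_force: 0.0
```

Run:
```python
from h import *
import pickle
s=status.read_state(); c=vision.camera_params('wrist'); im=vision.get_image('wrist'); t=vision.get_image('top')
pickle.dump((s,c,im),open('w1.pkl','wb'))
cv2.imwrite('pics/w1.png',cv2.resize(im,None,fx=1.56,fy=1.56,interpolation=cv2.INTER_CUBIC)); print(s['position'],s['tool_rot'],s['width'],c)
```

```text
[0.53110846 0.05083804 0.25024257] [-5.43749477e-04  7.06899601e-01  7.07313690e-01 -5.43610184e-05] 0.05416953939631537 {'fx': 280.50143935013824, 'fy': 280.50143935013824, 'cx': 259.38228795290314, 'cy': 190.74758800733917, 'eye': array([0.53108872, 0.13239023, 0.39333329]), 'orientation': array([ 1.61235037e-01,  9.86915813e-01,  1.36793720e-04, -6.49986661e-04])}
```

View pics/w1.png

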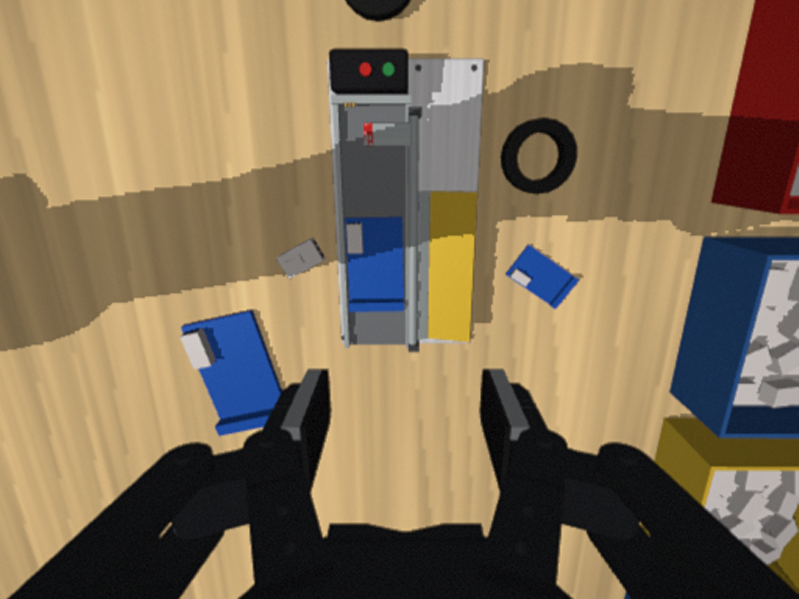

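Wrist view (1.56x): carrier front edge at row 217, lip rear edge at row 311 (columns 350–403). Bar corners are (428,191), (477,191), (471,341) and (428,339). The probe block is at (330–408,49), the nose at (368,132), and the fingertips at (305–329,371) and (482–508,371).

Run:
```python
from h import *
import pickle
from scipy.optimize import least_squares
s,c,im=pickle.load(open('w1.pkl','rb')); ct=vision.camera_params('top'); k=1.56
# fixture pts (mm) -> wrist px
F=[((-25,-44.5,28.5),(428,191)),((-25,-81.5,37.6),(477,191)),((-155,-81.5,37.6),(471,341)),((-155,-44.5,28.5),(428,339)),((74,-26,50),(408,49)),((74,26,50),(330,49)),((-165,30,28),(345,347))]
T=[((-25,-44.5,28.5),(387,264)),((-25,-81.5,37.6),(385,191)),((-155,-81.5,37.6),(630,188)),((-155,-44.5,28.5),(632,264)),((74,26,50),(196,411)),((74,-26,50),(194,303))]
def W(p,q):
    a=q[2]; r=np.array([[-np.sin(a),-np.cos(a),0],[np.cos(a),-np.sin(a),0],[0,0,1]]) # fixture x-> world y, y-> -x
    return np.atleast_2d(p)@r.T/1000+[q[0],q[1],q[3] if len(q)>3 else 0]
fp=np.array([f for f,_ in F]);fu=np.array([u for _,u in F])/k
tp=np.array([f for f,_ in T]);tu=np.array([u for _,u in T])/5.5+[150,140]
for name,use in(("w",(1,0)),("t",(0,1)),("both",(1,1))):
    f=lambda q:np.r_[use[0]*(proj(c,W(fp,q))-fu).ravel(),use[1]*(proj(ct,W(tp,q))-tu).ravel()*1.6]
    r=least_squares(f,[.507,.13,0,0]); print(name,r.x.round(4),np.abs(r.fun).max().round(2)); 
    if name!="t": print(f(r.x).round(1))
q=r.x
inv=lambda p:np.linalg.solve(np.array([[-np.sin(q[2]),-np.cos(q[2])],[np.cos(q[2]),-np.sin(q[2])]]),p[:2]-q[:2])*1000
for n,p,z in[("front L",(345,217),.025),("front R",(403,217),.025),("rear top lip L",(350,311),.034),("rear lip R",(403,310),.034),("lip front",(375,299),.034)]:
    print(n,inv(onplane(c,p[0]/k,p[1]/k,z)).round(1))
print("lip tri w/top", tri([(c,376/k,310.5/k),(ct,583/5.5+150,350/5.5+140)]))
M=rot(s['tool_rot'])
for u in(305,329,482,508):  # tips, at plane tool x=+11mm
    d=M.T@ray(c,u/k,371/k); e=M.T@(c['eye']-s['position']); t=(.011-e[0])/d[0]; print("tip",((e+d*t)*1000).round(1))
```

```text
w [ 0.5061  0.1259  0.0062 -0.0006] 1.24
[ 0.9  0.1 -0.3  0.5 -0.8  0.5 -0.2 -0.8 -1.2 -0.6  0.9 -0.2  0.9  0.6
  0.   0.   0.   0.   0.  -0.   0.  -0.  -0.  -0.  -0.  -0. ]
t [ 0.5065  0.1277  0.0131 -0.0111] 2.03
both [ 0.5056  0.1262  0.0084 -0.0011] 2.53
[ 0.5 -0.3 -0.7  0.1 -0.9 -0.  -0.3 -1.2 -1.8 -0.8  0.4 -0.3  0.8  0.3
  0.6  1.   0.3  1.   1.5 -0.7  1.6 -1.6 -0.6 -2.5 -0.2 -0.4]
front L [-46.2  25.3]
front R [-46.6 -23.2]
rear top lip L [-126.6   23.9]
rear lip R [-126.1  -22.5]
lip front [-115.7    1.7]
lip tri w/top [0.50420642 0.00051444 0.03347359]
tip [ 11.  -33.9 -10.8]
tip [ 11.  -25.7 -10.8]
tip [ 11.   25.9 -10.9]
tip [ 11.   34.7 -10.9]
```

The lip triangulates to z = 33.5 mm, against 34 mm expected. Its width of about 47 mm and length of about 80 mm match the middle carrier, whose origin is 86 mm short of home. I'll approach above the bar with the rear finger behind the lip.

>>> move_arm:
  plan:
    - [0.27,-0.067,0.008,0.05,0,0,-0.4]
    - [0.27,-0.067,0.008,0.09,0,0,-0.4]
    - [0.27,-0.067,0.008,0.13,0,0,-0.4]
    - [0.27,-0.067,0.008,0.17,0,0,-0.4]
    - [0.27,-0.067,0.008,0.19,0,0,-0.4]
    - [0.27,-0.067,0.008,0.198,0,0,-0.4]
    - [0.27,-0.067,0.008,0.198,0,0,-0.4]
    - [0.27,-0.067,0.008,0.198,0,0,-0.4]

```text
t: 2.5
position: [0.5407, -0.0158, 0.0537]
tool_rot: [0.001, 0.704, 0.71, 0.001]
force: [0.2, 0.3, 0.3]
width: 0.0546
grasp_force: 0.0
```

```bash
cat > look.py <<'E'
import sys,pickle
from h import *
n=sys.argv[1]
s=status.read_state(); c=vision.camera_params('wrist'); a=vision.get_image('wrist'); b=vision.get_image('side')
pickle.dump((s,c,a,b),open(n+'.pkl','wb'))
a=cv2.resize(a[20:330,130:400],None,fx=1.9,fy=1.9,interpolation=cv2.INTER_CUBIC)
b=cv2.resize(b[150:240,170:290],None,fx=2.3,fy=2.3,interpolation=cv2.INTER_CUBIC)
o=np.zeros((a.shape[0],a.shape[1]+b.shape[1],3),np.uint8); o[:,:a.shape[1]]=a; o[:b.shape[0],a.shape[1]:]=b
cv2.imwrite(f'pics/{n}.png',o); print(o.shape,s['t'],s['position'],s['tool_rot'],s['force'],s['width'])
E
python3 look.py l1
```

```text
(589, 789, 3) 2.5 [ 0.54066296 -0.01584535  0.05370989] [6.33519232e-04 7.03862430e-01 7.10335349e-01 9.84905980e-04] [0.1539596  0.28042397 0.29094473] 0.05462788365266871
```

View pics/l1.png

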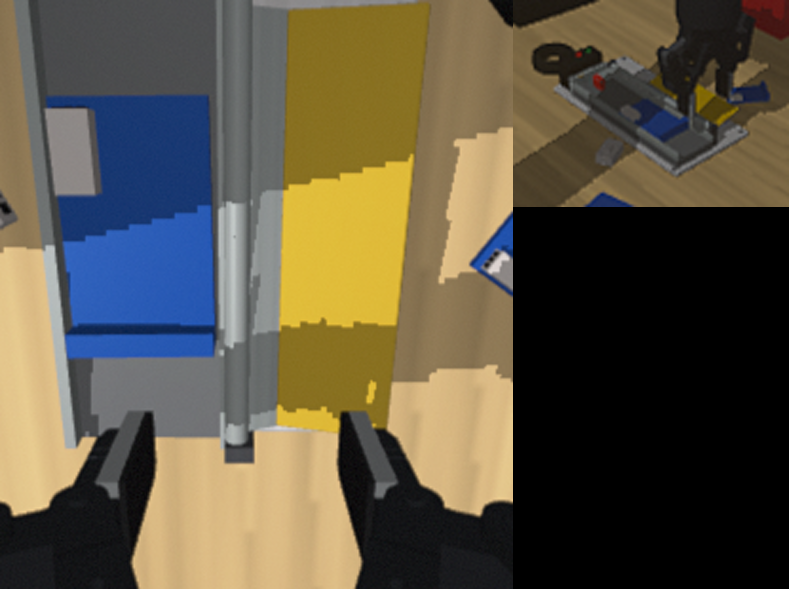

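Run:
```python
from h import *
import pickle
s,c,_,_=pickle.load(open('l1.pkl','rb')); M=rot(s['tool_rot'])
P=lambda u,v,z:((M.T@(onplane(c,130+u/1.9,20+v/1.9,z)-s['position']))*1000).round(1)
for n,u,v,z in[("lipL",68,356,.034),("lipR",214,356,.034),("railL rear",72,446,.028),("bar rear in",279,425,.0285),("bar rear out",385,430,.0376),("pin rear",238,445,.038),("front edge",130,96,.025),("bar front in",288,10,.0285),("bar front out",430,3,.0376)]: print(n,P(u,v,z))
s1,c1,_=pickle.load(open('w1.pkl','rb'))
print(tri([(c,130+141/1.9,20+356/1.9),(c1,376.5/1.56,310.5/1.56)]))
```

```text
lipL [ 16.  -58.6  19.6]
lipR [ 15.9 -10.7  19.7]
railL rear [-21.4 -63.1  25.6]
bar rear in [-12.7  11.6  25.2]
bar rear out [-9.6 46.8 16.2]
pin rear [-15.   -2.9  15.7]
front edge [ 95.5 -34.6  28.7]
bar front in [117.3  11.6  25.3]
bar front out [116.9  48.2  16.3]
[5.06036529e-01 3.71271229e-05 3.45640772e-02]
```

>>> move_arm:
  plan:
    - [0.27,0,0,0.012,0,0,0]
    - [0.27,0,0,0.02,0,0,0]
    - [0.27,0,0,0.025,0,0,0]
    - [0.27,0,0,0.028,0,0,0]
    - [0.27,0,0,0.028,0,0,0]
    - [0.27,0,0,0.028,0,0,0]

```text
t: 3.2
position: [0.5391, -0.0164, 0.0247]
tool_rot: [-0.001, 0.704, 0.71, -0.0]
force: [-1.6, 0.8, 4.0]
width: 0.0543
grasp_force: 2.6
```

>>> move_arm:
  plan:
    - [0.27,0,0,0.002,0,0,0]
    - [0.27,0,0,0.004,0,0,0]
    - [0.27,0,0,0.0055,0,0,0]
    - [0.27,0,0,0.0055,0,0,0]
    - [0.27,0,0,0.0055,0,0,0]

```text
t: 3.7
position: [0.5381, -0.0164, 0.0196]
tool_rot: [-0.001, 0.704, 0.71, -0.001]
force: [-5.9, 2.1, 11.0]
width: 0.0544
grasp_force: 5.0
```

```bash
python3 look.py l2
```

```text
(589, 789, 3) 3.7 [ 0.5381481  -0.01641452  0.01960357] [-1.44765694e-03  7.04370446e-01  7.09830869e-01 -5.62645683e-04] [-5.94126747  2.10814418 11.02368489] 0.05436498343670534
```

View pics/l2.png

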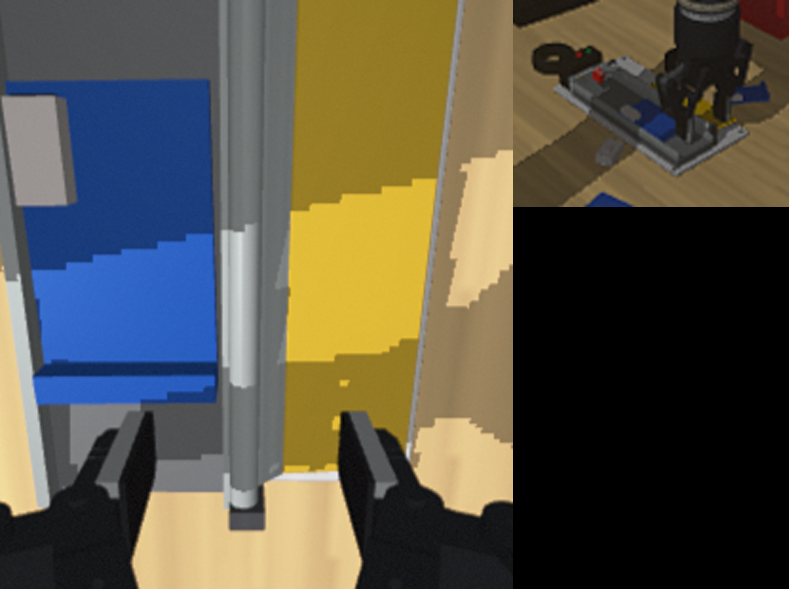

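Run:
```python
from h import *
import pickle
s,c,_,_=pickle.load(open('l2.pkl','rb')); a=.0085
X=np.array([-np.sin(a),np.cos(a),0]);Y=np.array([-np.cos(a),-np.sin(a),0]);O=np.array([.5062,.1264,0])
W=lambda p:O+X*p[0]/1e3+Y*p[1]/1e3+np.array([0,0,p[2]/1e3])
px=lambda p:((proj(c,W(p))[0]-[130,20])*1.9).round(0)
print("lip R",px((-126.3,-23,34)),"seen 216,402; pin end",px((-157,-32,38)),"seen ~243,490")
for th in(0,.12,.16,.2,.24,.28,.32):
    d=th-.24; r=lambda y,z:(-32+y*np.cos(d)-z*np.sin(d)*1, 34+y*np.sin(d)+z*np.cos(d))
    print(th,[px((-155,*r(y,-8))) for y in(-12,-31,-50)],np.round(r(-31,-8),1))
print("seen in (284,470) out (411,466)")
M=rot(s['tool_rot']);P=lambda u,v,z:((M.T@(onplane(c,130+u/1.9,20+v/1.9,z)-s['position']))*1000).round(1)
print(P(35,402,.034),P(216,402,.034))
```

```text
lip R [218. 401.] seen 216,402; pin end [251. 507.] seen ~243,490
0 [array([297., 482.]), array([363., 491.]), array([433., 501.])] [-64.   33.6]
0.12 [array([294., 478.]), array([360., 483.]), array([427., 488.])] [-63.7  29.8]
0.16 [array([293., 477.]), array([358., 481.]), array([424., 484.])] [-63.5  28.5]
0.2 [array([292., 476.]), array([356., 478.]), array([421., 480.])] [-63.3  27.2]
0.24 [array([291., 475.]), array([355., 476.]), array([418., 476.])] [-63.  26.]
0.28 [array([290., 475.]), array([353., 473.]), array([415., 472.])] [-62.7  24.8]
0.32 [array([288., 474.]), array([351., 471.]), array([412., 468.])] [-62.3  23.5]
seen in (284,470) out (411,466)
[ 16.4 -56.7 -14.2] [ 16.5  -8.2 -14.4]
```

The bar is about level (angle ≈0.28), and the fingertip sits about 5 mm behind the lip and about 5 mm above the floor. Now I'll push.

>>> move_arm:
  plan:
    - [0.27,0.003,0,0,0,0,0]
    - [0.27,0.008,0,0,0,0,0]
    - [0.27,0.014,0,0,0,0,0]
    - [0.27,0.02,0,0,0,0,0]
    - [0.27,0.026,0,0,0,0,0]
    - [0.27,0.032,0,0,0,0,0]
    - [0.27,0.036,0,0,0,0,0]
    - [0.27,0.04,0,0,0,0,0]
    - [0.27,0.04,0,0,0,0,0]

```text
t: 4.7
position: [0.5414, 0.0212, 0.0203]
tool_rot: [0.002, 0.705, 0.709, 0.001]
force: [0.6, -3.3, 6.6]
width: 0.0545
grasp_force: 3.5
```

```bash
python3 look.py l3
```

```text
(589, 789, 3) 4.7 [0.54136739 0.02122675 0.0202783 ] [0.00248551 0.70505536 0.70914727 0.00095299] [ 0.58116414 -3.30746591  6.62861806] 0.05449024693410201
```

View pics/l3.png

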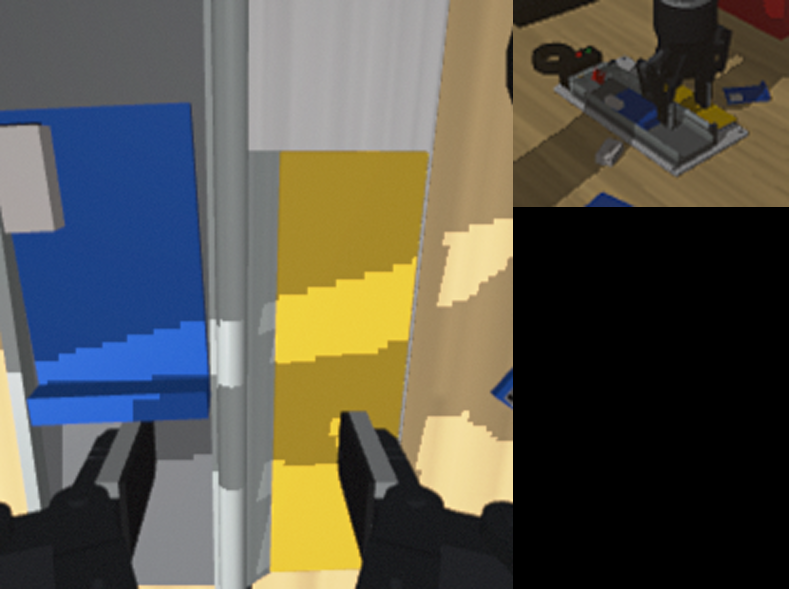

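>>> move_arm:
  plan:
    - [0.27,0.005,0,0.0005,0,0,0]
    - [0.27,0.011,0,0.0007,0,0,0]
    - [0.27,0.017,0,0.0007,0,0,0]
    - [0.27,0.023,0,0.0007,0,0,0]
    - [0.27,0.029,0,0.0007,0,0,0]
    - [0.27,0.035,0,0.0007,0,0,0]
    - [0.27,0.041,0,0.0007,0,0,0]
    - [0.27,0.046,0,0.0007,0,0,0]
    - [0.27,0.05,0,0.0007,0,0,0]
    - [0.27,0.05,0,0.0007,0,0,0]

```text
t: 5.8
position: [0.5412, 0.0711, 0.0197]
tool_rot: [0.003, 0.705, 0.709, 0.001]
force: [0.6, -3.3, 7.0]
width: 0.054
grasp_force: 3.7
```

>>> move_arm:
  plan:
    - [0.27,0.002,0,0,0,0,0]
    - [0.27,0.004,0,0,0,0,0]
    - [0.27,0.004,0,0,0,0,0]

```text
t: 6.1
position: [0.5412, 0.0746, 0.0197]
tool_rot: [0.003, 0.705, 0.709, 0.001]
force: [0.3, -5.0, 6.6]
width: 0.0543
grasp_force: 3.7
```

>>> move_arm:
  plan:
    - [0.27,0.0015,0,0,0,0,0]
    - [0.27,0.003,0,0,0,0,0]
    - [0.27,0.003,0,0,0,0,0]

```text
t: 6.4
position: [0.5411, 0.0758, 0.0197]
tool_rot: [0.003, 0.706, 0.709, 0.0]
force: [0.4, -8.6, 8.1]
width: 0.0542
grasp_force: 5.5
```

>>> move_arm:
  plan:
    - [0.27,0.002,0,0,0,0,0]
    - [0.27,0.004,0,0,0,0,0]
    - [0.27,0.004,0,0,0,0,0]

```text
t: 6.7
position: [0.541, 0.0761, 0.0197]
tool_rot: [0.005, 0.706, 0.708, -0.001]
force: [1.0, -15.0, 8.8]
width: 0.0542
grasp_force: 9.3
```

```bash
python3 look.py l4
```

```text
(589, 789, 3) 6.7 [0.54101298 0.07606776 0.0196865 ] [ 0.00475775  0.70586458  0.70832965 -0.00129208] [  0.97266583 -15.02993126   8.76885733] 0.054217645990376685
```

View pics/l4.png

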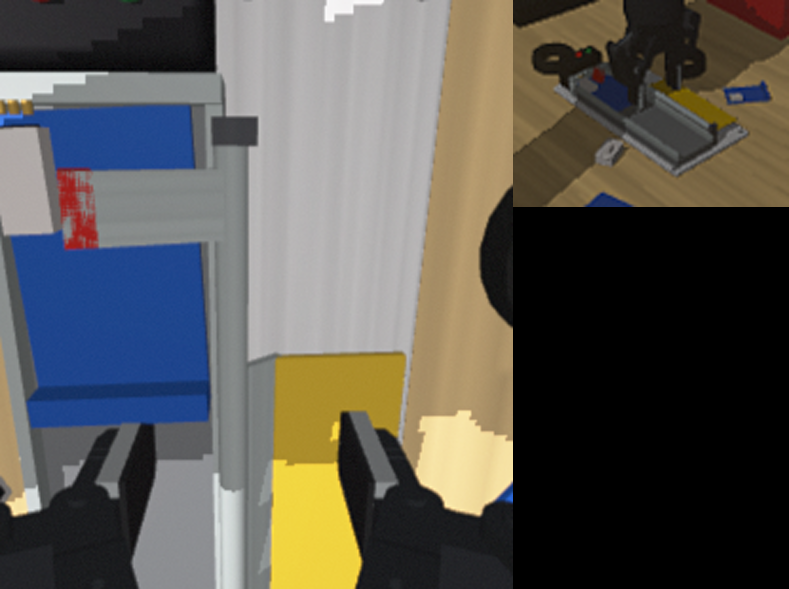

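The carrier front is against the stop: the push force rose to 15 N with no advance, and the nose is over the plate at crop (78,210). I'll back off with the bar still held, then lift straight up.

>>> move_arm:
  plan:
    - [0.27,-0.004,0,0,0,0,0]
    - [0.27,-0.008,0,0,0,0,0]
    - [0.27,-0.012,0,0,0,0,0]
    - [0.27,-0.012,0,0,0,0,0]
    - [0.27,-0.012,0,-0.003,0,0,0]
    - [0.27,-0.012,0,-0.006,0,0,0]
    - [0.27,-0.012,0,-0.01,0,0,0]
    - [0.27,-0.012,0,-0.02,0,0,0]
    - [0.27,-0.012,0,-0.05,0,0,0]
    - [0.27,-0.012,0,-0.09,0,0,0]
    - [0.27,-0.012,0,-0.13,0,0,0]
    - [0.27,-0.012,0,-0.13,0,0,0]

```text
t: 8.0
position: [0.5416, 0.072, 0.1534]
tool_rot: [0.002, 0.705, 0.71, 0.004]
force: [0.1, 0.2, 0.1]
width: 0.0542
grasp_force: 0.0
```

```bash
python3 look.py l5
python3 - <<'E'
from h import *
import pickle
s,c,a,b=pickle.load(open('l5.pkl','rb'))
cv2.imwrite('pics/l5f.png',cv2.resize(a,None,fx=1.56,fy=1.56,interpolation=cv2.INTER_CUBIC))
E
```

```text
(589, 789, 3) 8.0 [0.54156205 0.07198485 0.15339504] [0.0021758  0.7046851  0.70950672 0.00379288] [0.07778197 0.16372124 0.10766046] 0.05415694433393331
```

View pics/l5f.png

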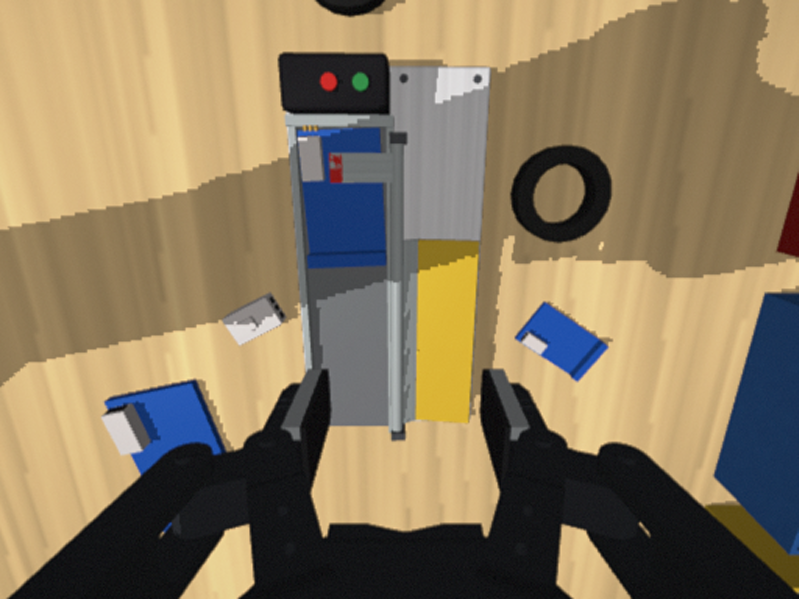

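The clip has closed onto the carrier, with the nose on the plate at (335,168). The carrier front is at the stop (row 127), the lip rear edge is at row 267, and the bystanders haven't moved. One numeric check, then I'll hand in.

Run:
```python
from h import *
import pickle
s,c,a,b=pickle.load(open('l5.pkl','rb'))
p=onplane(c,347/1.56,267/1.56,.034); x=(p[1]-.1264)*1000; print("lip rear fixture x",x, "rear of channel",(onplane(c,345/1.56,425/1.56,.02)[1]-.1264)*1000)
if abs(x+40)<3: print(manip.job_done())
```

```text
lip rear fixture x -40.98306402722228 rear of channel -164.6521017667474
the job is handed in; nothing more can be done
None
```

The blue carrier is fully home against the end stop, the clip has closed onto it by itself, and the job is handed in; the last image put its lip within about 1 mm of the home position.

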